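# Find the full parts canister by its weight

## Robot

A 6-joint arm with a two-finger parallel gripper is mounted at the origin on the work surface. World frame = base frame: x ahead of the robot, y to its left, z up, the work surface at z = 0. Lengths are in m, angles in rad, forces in N, time in s.
With the tool pointing down it reaches from about 0.35 to 0.775 m from the base axis. Payload 7.3 kg.
Tool frame: the origin (TCP) lies at the very end of the fingers, on their centre line; the grasp point (between the pads) lies 19 mm behind it; z points along the fingers, y is the direction in which the jaws open and shut (so a half turn about z gives the same grasp; the last joint's range is limited). The gripper opens to 92 mm and grips with 3 to 60 N. Pads are 19 mm wide; open, the fingers measure 130 mm over their backs; the gripper's body (75 mm by 190 mm) begins 47 mm behind the grasp point.
Start: joints at [-1.417, 0.342, 1.524, -0, 1.275, -0.146], TCP at [0.155, -0.502, 0.196] pointing down, gripper open.
Joint ranges: [-2.53, 2.53], [-0.77, 2.02], [0.04, 2.7], [-1, 4.14], [0.28, 2.66], [-3.11, 3.11]. Speed limits (rad/s): [2.57, 2.57, 3.14, 3.14, 3.14, 3.14].

## Interface

Orientations are given as [roll, pitch, yaw] about the fixed x, y, z axes, in that order (R = Rz(yaw) Ry(pitch) Rx(roll)).
In Python, from cell import robot gives the robot as it stands.
- The arm moves only by the shell command python3 -m pendant 'ROWS' [OPENING] [FORCE]. ROWS is JSON, a list of rows, each a list of 2 entries, a list of its own where there are three numbers: the shift along the tool's x, y, z in mm, then the turn about the tool's z in degrees. In form: [[[x, y, z], turn], ...]. A call has 1 to 10 rows; each row is the pose to reach, as a shift and turn from the pose measured when the call began, along the tool's axes at that moment; what a row does not reach only later rows make up. A row lasts 1/12 s, in which the tool goes at most 41.7 mm and 7.16 degrees, less where a joint would pass 70% of its speed; a pose out of reach is approached as far as the arm can. A call with a gripper value outside its range is refused whole. OPENING is the opening, from 0 (shut) to 1 (fully open), set as the call begins (- or left out, the last holds). The fingers move at their own pace and stop on an object; FORCE is the grip in N (left out, the last holds). Time passes only in rows, so rows that repeat a pose let the fingers close. It gives the time, the measured TCP pose, the force and the opening at its end, in the units of the state.
- robot.observe(): the state, without advancing time (a new reading comes with each control period).
- robot.read_camera(name): name is "side" or "top" or "wrist"; returns the picture (480x640x3 uint8, red, green, blue); there is no depth.
- robot.calibration(name): a dict with "vfov" (degrees; the focal length in pixels is half the picture's height over the tangent of half this angle, whatever the lens; pixels are square), "cx", "cy" (the principal point, pixels), "k1" (the pictures are not rectified: a ray, as slopes to the right and down, at radius r is drawn at 1 + k1 r^2 times it, then the intrinsics apply), "rvec" (rotation vector, rad) and "tvec" (3), from world to camera coordinates, as OpenCV has them. Camera axes: x right, y down, z forward; pixel columns grow to the right and rows downward; lengths in m; the calibration is good to about 2 mm. A picture is of the moment at which its call begins: read the wrist's pose just before it. calibration takes no time and is no camera call; for the wrist camera it gives the pose at the moment of the call.
- robot.hand_in(): hands the job in, once; it reports no verdict.
Trained networks look in the newest picture that a camera, given by its name, has taken for a name from the list of things; names that differ only in an ending like _2 or _b are one class to them, and where a whole thing is asked for, a point or a joint stands for the part that bears it (a point fixed in the world has none). Each returns a list of dicts, best first, with "p" (0 to 1); they miss things now and then, are a little off and sometimes report something else, mostly with a low value. They report only what shows in the picture. A call takes as long as a camera call. They do not tell look-alikes from the thing itself.
- robot.find_in(camera, query): "xy" ([column, row] as shares, 0 to 1, of the picture: columns of its width, rows of its height, amid what is visible of it).
The state is a dict: "time": time; "qpos": joint angles; "qvel": joint speeds; "joint_efforts": joint torques, N m; "tool_pos": TCP position; "tool_rot": TCP orientation; "contact_force": force on the tool from outside, world axes, zero at the start; "torque": the same for the moment, N m; "opening": finger opening in m.
Only numpy, scipy, OpenCV 4.12 (cv2) and the standard library are available. Lean on these libraries where they do the work, as an engineer would, in place of code of your own. Each camera call takes 0.05 s, during which the arm holds its last target.

## Task

Of the three identical aluminium canisters on the watchmaker's bench, one is full of brass parts and two are empty: find the full one by its weight and set it down gently, upright, in the round black inspection dish. Put any empty one you lift back upright where it stood; never set an empty one in the dish or tip a canister over.

Things in the scene. Friction and masses are not known exactly. Their poses are not given: they have to be found in the camera images.
- canister_1_center (a point): One of three identical-looking plain aluminium screw-lid parts canisters with dark steel lids: an upright cylinder 46 mm in diameter and 60 mm tall, closed, standing on the bench. This point is its centre, 30 mm above its underside; z is its axis (up). Of the three, one is full of brass parts (350 to 530 g) and two are empty (70 to 115 g); which is which cannot be seen, only felt when lifted. The numbering says nothing about it.
- canister_2_center (a point): One of three identical-looking plain aluminium screw-lid parts canisters with dark steel lids: an upright cylinder 46 mm in diameter and 60 mm tall, closed, standing on the bench. This point is its centre, 30 mm above its underside; z is its axis (up). Of the three, one is full of brass parts (350 to 530 g) and two are empty (70 to 115 g); which is which cannot be seen, only felt when lifted. The numbering says nothing about it.
- canister_3_center (a point): One of three identical-looking plain aluminium screw-lid parts canisters with dark steel lids: an upright cylinder 46 mm in diameter and 60 mm tall, closed, standing on the bench. This point is its centre, 30 mm above its underside; z is its axis (up). Of the three, one is full of brass parts (350 to 530 g) and two are empty (70 to 115 g); which is which cannot be seen, only felt when lifted. The numbering says nothing about it.
- dish: Shallow round black plastic dish fixed to the bench, to one side of the canisters: 92 mm outside diameter, 10 mm tall, with a flat round recess 76 mm across whose floor is 4 mm above the bench. The origin is the centre of its underside, at bench height (z = 0); z is up. A canister standing in it has its centre 34 mm above the bench.
Not all that is in view belongs to the job. What is shaped like the part that bears canister_1_center but pink or red is not meant.

How it is judged:
By the outcome, as a careful person would: the job done as asked, in the order asked, and still so for the second after the job is handed in, with the robot touching nothing.
It also fails if it takes over 64 s, if anything falls off the work surface, if the arm or the gripper's body presses on something with over 40 N, if the wrist force passes 120 N, or if a joint passes its speed limit or range.

## Working session

There is one attempt and no reset: what is moved stays moved. The work goes in short steps, Python scripts to look and compute and a shell command to move; the robot and the scene stay as the last step left them, time stands still between calls to the robot, and variables do not carry over. Pictures are saved under pics/ and viewed, and the job is handed in when it is done.

```bash
mkdir -p pics; ls
cat > h.py <<'E'
import numpy as np, cv2
from cell import robot
from scipy.spatial.transform import Rotation as R
def snap(cam,name):
    im=robot.read_camera(cam); cv2.imwrite(f'pics/{name}.png',cv2.cvtColor(im,cv2.COLOR_RGB2BGR)); return im
def ray(cal,uv):
    f=240/np.tan(np.radians(cal['vfov'])/2)
    d=np.array([(uv[0]-cal['cx'])/f,(uv[1]-cal['cy'])/f]); s=d.copy()
    for _ in range(30): s=d/(1+cal['k1']*(s@s))
    M=cv2.Rodrigues(np.array(cal['rvec'],float))[0]; t=np.array(cal['tvec'],float).ravel()
    return -M.T@t, M.T@np.array([s[0],s[1],1])
def onz(cal,uv,z):
    o,d=ray(cal,uv); return o+d*(z-o[2])/d[2]
def proj(cal,P):
    f=240/np.tan(np.radians(cal['vfov'])/2)
    M=cv2.Rodrigues(np.array(cal['rvec'],float))[0]; t=np.array(cal['tvec'],float).ravel()
    c=M@np.array(P,float)+t; s=c[:2]/c[2]; s=s*(1+cal['k1']*(s@s)); return s*f+[cal['cx'],cal['cy']]
def totool(P):
    s=robot.observe(); return R.from_euler('xyz',s['tool_rot']).inv().apply(np.array(P)-s['tool_pos'])*1000
E
python3 - <<'E'
from h import *
print(robot.observe())
for c in('top','side','wrist'):
    snap(c,c+'0'); cal=robot.calibration(c); print(c,cal, ray(cal,(320,240))[0])
    for q,z in(('canister_1_center',.03),('dish',.005)):
        for r in robot.find_in(c,q):
            uv=np.array(r['xy'])*[640,480]; print(q,round(r['p'],2),uv.round(),onz(cal,uv,z).round(3))
E
```

```text
pics
{'time': 0.0, 'qpos': array([-1.41701616e+00,  3.42745488e-01,  1.52502323e+00, -2.91174597e-05,
        1.27539293e+00, -1.45991481e-01]), 'qvel': array([ 0.00260199, -0.00027496, -0.00054685,  0.00015529,  0.0009975 ,
        0.00115084]), 'joint_efforts': array([ 3.26916641e-03, -4.31232262e+01, -2.44217777e+01,  7.20028044e-02,
        5.59617381e-02, -1.06690898e-04]), 'tool_pos': array([ 0.15497895, -0.5011254 ,  0.19563102]), 'tool_rot': array([-3.14003630e+00, -2.00699778e-04,  2.99779993e-01]), 'contact_force': array([0.52509943, 0.67390787, 0.35350289]), 'torque': array([ 0.0151616 , -0.02129096,  0.0469987 ]), 'opening': 0.09172825105774683}
top {'vfov': 49.43813785678579, 'cx': 322.51931423757765, 'cy': 232.7546450820173, 'k1': -0.08425622403490668, 'rvec': array([ 2.18461847, -2.19447093,  0.02206323]), 'tvec': array([0.02436222, 0.50738473, 1.07818374])} [ 0.46180928 -0.0015091   1.09874604]
canister_1_center 0.96 [441. 217.] [ 0.537 -0.221  0.03 ]
canister_1_center 0.66 [481. 240.] [ 0.491 -0.304  0.03 ]
canister_1_center 0.6 [483. 204.] [ 0.564 -0.309  0.03 ]
can
[... 175 characters left out ...]
38, 'k1': -0.17608278613540215, 'rvec': array([ 0.54953361, -2.72275832,  1.10133535]), 'tvec': array([0.47547953, 0.1654728 , 1.06227152])} [0.19249    0.75505253 0.88018526]
canister_1_center 0.69 [357. 139.] [ 0.562 -0.307  0.03 ]
canister_1_center 0.69 [388. 146.] [ 0.487 -0.31   0.03 ]
canister_1_center 0.66 [354. 164.] [ 0.536 -0.221  0.03 ]
dish 0.73 [245. 368.] [0.524 0.314 0.005]
dish 0.37 [353. 165.] [ 0.545 -0.244  0.005]
wrist {'vfov': 67.12207900310243, 'cx': 321.59092424118046, 'cy': 245.20473623995827, 'k1': -0.07076951023226964, 'rvec': array([-2.32631745,  1.7154059 ,  0.25729606]), 'tvec': array([-0.52515844, -0.03744037,  0.39154374])} [ 0.23087367 -0.47818429  0.38540474]
```

View pics/top0.png

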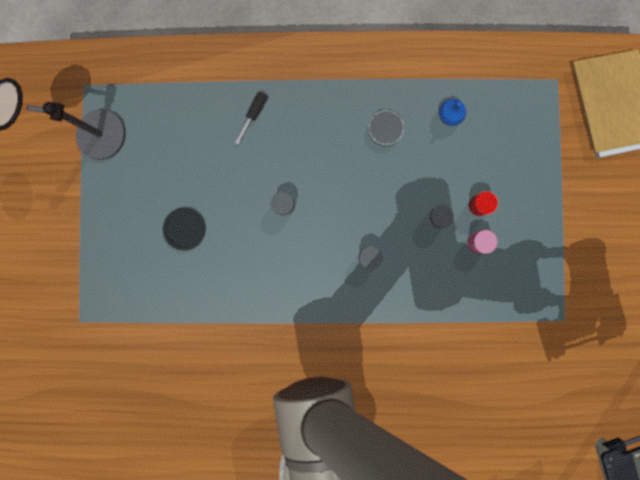

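View pics/side0.png

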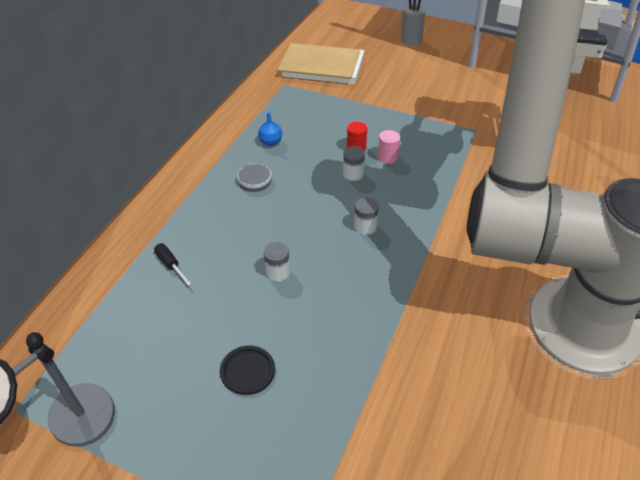

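Run:
```python
from h import *
t=cv2.imread('pics/top0.png'); s=cv2.imread('pics/side0.png')
a=[cv2.resize(t[y-30:y+30,x-30:x+30],(260,260),interpolation=3) for x,y in((441,217),(370,257),(283,203))]
b=[cv2.resize(s[y-30:y+30,x-30:x+30],(260,260),interpolation=3) for x,y in((354,164),(366,217),(277,262))]
cv2.imwrite('pics/crop.png',cv2.convertScaleAbs(np.vstack([np.hstack(a),np.hstack(b)]),alpha=1.6))
tc,sc=robot.calibration('top'),robot.calibration('side')
for r in [(185,229)]: print('dish',onz(tc,r,.01))
print('dish side',onz(sc,(247.5,369.5),.01))
```

```text
dish [0.51692163 0.31313676 0.01      ]
dish side [0.51699409 0.31678135 0.01      ]
```

View pics/crop.png

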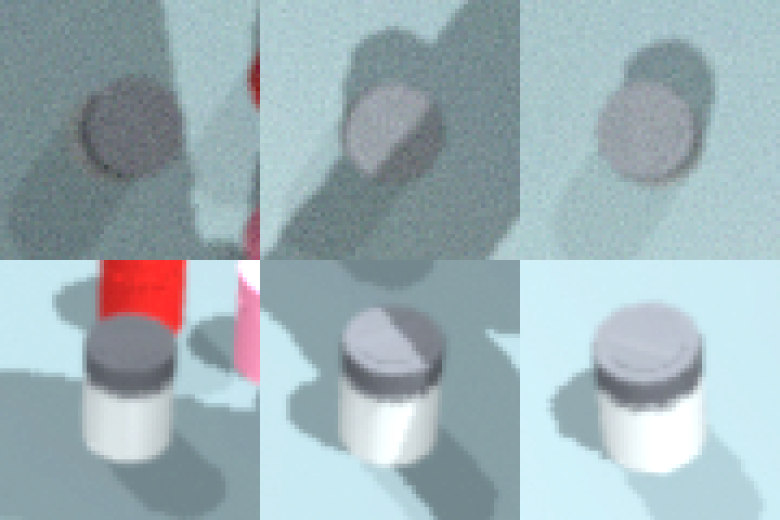

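Run:
```python
from h import *
tc,sc=robot.calibration('top'),robot.calibration('side')
T=[(442.4,216.1),(371.2,257),(281.8,203)];S=[(353.8,152.9),(366.9,204.3),(276.5,250.5)]
for a,b in zip(T,S): print(onz(tc,a,.06).round(4),onz(sc,b,.06).round(4))
for n,uv in(('red',(483,203)),('pink',(484,241))): print(n,onz(tc,uv,.06).round(3))
s=robot.observe();print(s['tool_rot'],R.from_euler('xyz',s['tool_rot']).as_matrix().round(3))
A=(onz(tc,T[0],.06)+onz(sc,S[0],.06))/2
print(totool([A[0],A[1],.1]))
```

```text
[ 0.5375 -0.2185  0.06  ] [ 0.5373 -0.221   0.06  ]
[ 0.4567 -0.0756  0.06  ] [ 0.4562 -0.0801  0.06  ]
[0.5655 0.1024 0.06  ] [0.5659 0.0987 0.06  ]
red [ 0.563 -0.301  0.06 ]
pink [ 0.487 -0.301  0.06 ]
[-3.14152810e+00  3.42407127e-06  2.99810113e-01] [[ 0.955  0.295 -0.   ]
 [ 0.295 -0.955  0.   ]
 [-0.    -0.    -1.   ]]
[ 448.51627871 -156.32914381   96.28774524]
```

```bash
python3 -m pendant '[[[448,-156,0],-73],[[448,-156,0],-73],[[448,-156,0],-73],[[448,-156,0],-73],[[448,-156,0],-73],[[448,-156,0],-73],[[448,-156,0],-73],[[448,-156,0],-73],[[448,-156,0],-73],[[448,-156,0],-73]]' 1
python3 - <<'E'
from h import *
print(totool([.5374,-.22,.1]))
E
```

```text
time: 1.28
tool_pos: [0.492, -0.2528, 0.1965]
tool_rot: [3.141, 0.0, 1.556]
contact_force: [-0.0, -1.2, 0.3]
opening: 0.0915
[33.53392861 44.89399118 96.46657062]
```

```bash
python3 -m pendant '[[[33,45,0],-1],[[33,45,0],-1],[[33,45,0],-1],[[33,45,0],-1]]'
python3 - <<'E'
from h import *
print(robot.observe()['tool_pos']);c=robot.calibration('wrist'); im=snap('wrist','w1')
for p in ([.5374,-.22,.06],): 
  for a in np.linspace(0,6.28,40):
    for z,col in((.06,(0,255,0)),(0,(255,0,0))):
      q=proj(c,[p[0]+.023*np.cos(a),p[1]+.023*np.sin(a),z]); cv2.circle(im,tuple(int(v) for v in q.round()),1,col,-1)
cv2.imwrite('pics/w1b.png',im[:,:,::-1])
E
```

```text
time: 1.62
tool_pos: [0.5377, -0.2199, 0.196]
tool_rot: [-3.141, 0.0, 1.576]
contact_force: [-0.6, -0.0, 0.2]
opening: 0.0916
[ 0.5376975  -0.21986559  0.19602882]
```

View pics/w1b.png

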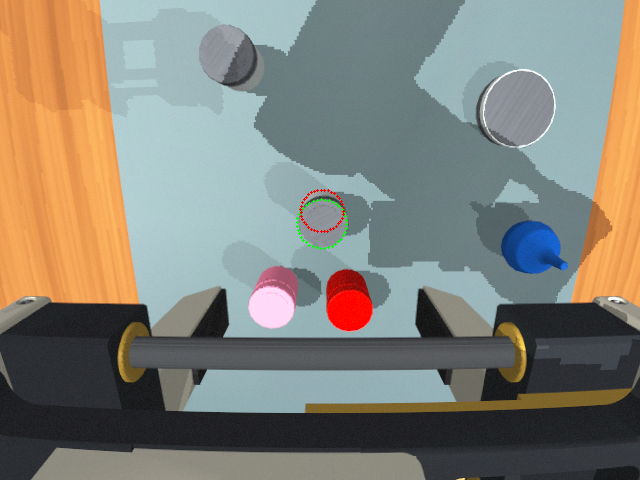

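```bash
python3 -m pendant '[[[0,0,41],0],[[0,0,82],0],[[0,0,120],0],[[0,0,150],0],[[0,0,170],0],[[0,0,179],0],[[0,0,180],0],[[0,0,180],0]]'
python3 -m pendant '[[[0,0,0],0],[[0,0,0],0],[[0,0,0],0],[[0,0,0],0],[[0,0,0],0],[[0,0,0],0]]' 0.3 15
```

```text
time: 2.33
tool_pos: [0.5367, -0.2218, 0.0169]
tool_rot: [-3.141, 0.001, 1.573]
contact_force: [0.1, 0.4, 0.2]
opening: 0.092
time: 2.83
tool_pos: [0.5369, -0.2217, 0.0172]
tool_rot: [3.141, 0.001, 1.573]
contact_force: [0.2, 0.2, -0.2]
opening: 0.0566
```

```bash
python3 -m pendant '[[[0,0,0],0],[[0,0,0],0],[[0,0,0],0],[[0,0,0],0]]' 0.3 22
python3 -m pendant '[[[0,0,-5],0],[[0,0,-15],0],[[0,0,-25],0],[[0,0,-30],0],[[0,0,-30],0],[[0,0,-30],0],[[0,0,-30],0]]'
for i in 1 2 3; do python3 -m pendant '[[[0,0,0],0]]'; done
```

```text
time: 3.17
tool_pos: [0.5376, -0.2218, 0.0176]
tool_rot: [3.14, 0.001, 1.573]
contact_force: [3.0, 0.1, 1.5]
opening: 0.0451
time: 3.75
tool_pos: [0.5372, -0.2217, 0.0473]
tool_rot: [3.14, 0.001, 1.573]
contact_force: [-0.0, -0.6, -4.5]
opening: 0.0453
time: 3.83
tool_pos: [0.5368, -0.2215, 0.0469]
tool_rot: [3.141, 0.001, 1.573]
contact_force: [0.1, 0.1, -4.7]
opening: 0.0453
time: 3.92
tool_pos: [0.5365, -0.2213, 0.0465]
tool_rot: [-3.141, 0.0, 1.573]
contact_force: [0.2, -0.2, -4.2]
opening: 0.0452
time: 4.0
tool_pos: [0.5363, -0.2212, 0.0461]
tool_rot: [-3.14, -0.0, 1.573]
contact_force: [0.6, -0.3, -4.1]
opening: 0.0452
```

```bash
python3 -m pendant '[[[0,0,-15],0],[[0,0,-40],0],[[0,0,-70],0],[[0,0,-90],0],[[0,0,-100],0],[[0,0,-103],0],[[0,0,-103],0]]'
python3 -m pendant '[[[8,0,0],0],[[24,0,0],0],[[48,0,0],0],[[76,0,0],0],[[106,0,0],0],[[136,0,0],0],[[166,0,0],0],[[196,0,0],0],[[226,0,0],0],[[256,0,0],0]]'
python3 -m pendant '[[[30,0,0],0],[[60,-2,0],0],[[90,-5,0],0],[[120,-8,0],0],[[150,-11,0],0],[[180,-14,0],0],[[205,-17,0],0],[[225,-20,0],0],[[238,-20,0],0],[[243,-20,0],0]]'
python3 - <<'E'
from h import *
print(robot.observe()['contact_force'],robot.observe()['tool_pos'],totool([.517,.315,.15]))
E
```

```text
time: 4.58
tool_pos: [0.5363, -0.2211, 0.1489]
tool_rot: [-3.14, -0.0, 1.573]
contact_force: [-0.4, -0.0, -5.3]
opening: 0.0452
time: 5.42
tool_pos: [0.5341, 0.0378, 0.1477]
tool_rot: [-3.138, -0.001, 1.573]
contact_force: [0.4, -0.1, -4.3]
opening: 0.0449
time: 6.25
tool_pos: [0.5119, 0.2832, 0.1469]
tool_rot: [-3.136, -0.001, 1.576]
contact_force: [-0.6, -0.2, -4.7]
opening: 0.0451
[-0.59675964 -0.16223018 -4.66783208] [0.51185178 0.28318008 0.14688179] [31.79445528  5.29930359 -3.12484674]
```

```bash
python3 -m pendant '[[[15,3,0],0],[[27,5,0],0],[[32,5,0],0],[[32,5,0],0],[[32,5,0],0]]'
python3 - <<'E'
from h import *
c=robot.calibration('wrist'); im=snap('wrist','w2'); snap('side','s2')
print(robot.observe()['tool_pos'])
for a in np.linspace(0,6.28,60):
    for rr in(.046,.038):
      q=proj(c,[.517+rr*np.cos(a),.315+rr*np.sin(a),.01]); cv2.circle(im,tuple(int(v) for v in q.round()),1,(0,255,0),-1)
cv2.imwrite('pics/w2b.png',im[:,:,::-1])
E
```

```text
time: 6.67
tool_pos: [0.5166, 0.3146, 0.1465]
tool_rot: [-3.135, 0.0, 1.576]
contact_force: [-0.3, 0.1, -4.5]
opening: 0.0447
[0.51669395 0.31427053 0.14679202]
```

View pics/w2b.png

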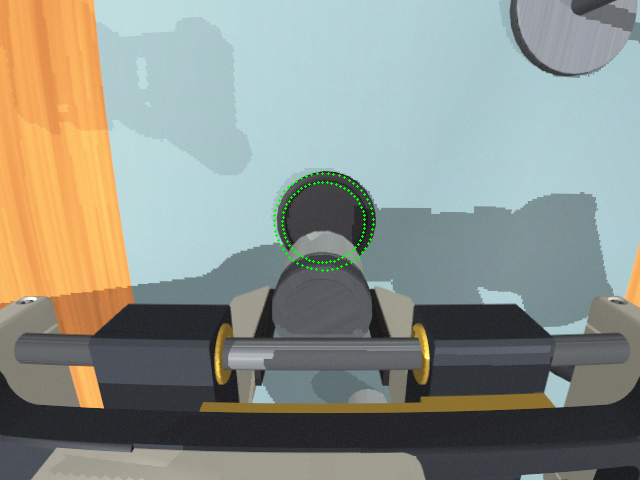

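View pics/s2.png

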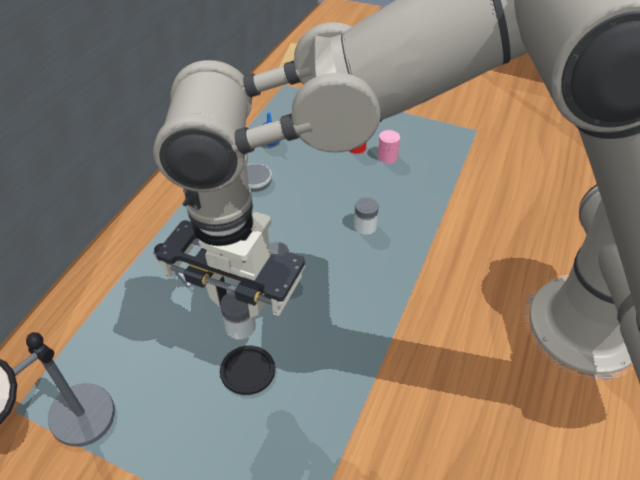

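```bash
python3 -m pendant '[[[0,0,15],0],[[0,0,40],0],[[0,0,65],0],[[0,0,88],0],[[0,0,104],0],[[0,0,112],0],[[0,0,115],0],[[0,0,116],0],[[0,0,116],0]]'
python3 -m pendant '[[[0,0,2],0],[[0,0,3],0],[[0,0,4],0],[[0,0,5],0],[[0,0,5],0]]'
```

```text
time: 7.52
tool_pos: [0.5168, 0.3144, 0.0318]
tool_rot: [-3.137, -0.001, 1.575]
contact_force: [0.1, 0.2, -4.4]
opening: 0.0451
time: 7.93
tool_pos: [0.5167, 0.3144, 0.0268]
tool_rot: [-3.137, -0.001, 1.575]
contact_force: [-0.4, 0.6, -4.6]
opening: 0.0452
```

```bash
python3 -m pendant '[[[0,0,0.7],0],[[0,0,1.4],0],[[0,0,2.1],0],[[0,0,2.8],0],[[0,0,3.5],0],[[0,0,3.5],0]]'
python3 -m pendant '[[[0,0,0.5],0],[[0,0,1],0],[[0,0,1],0]]'
```

```text
time: 8.43
tool_pos: [0.5165, 0.3143, 0.023]
tool_rot: [-3.137, -0.001, 1.575]
contact_force: [0.8, 1.5, -4.9]
opening: 0.0452
time: 8.68
tool_pos: [0.5165, 0.3143, 0.0219]
tool_rot: [-3.136, -0.001, 1.575]
contact_force: [-0.1, 0.0, -4.9]
opening: 0.0451
```

```bash
python3 -m pendant '[[[0,0,0.5],0],[[0,0,0.7],0],[[0,0,0.7],0]]'
python3 -m pendant '[[[0,0,0.4],0],[[0,0,0.7],0],[[0,0,0.7],0]]'
```

```text
time: 8.93
tool_pos: [0.5166, 0.3144, 0.0215]
tool_rot: [-3.137, -0.001, 1.575]
contact_force: [-0.3, 0.6, -2.0]
opening: 0.0451
time: 9.18
tool_pos: [0.5167, 0.3145, 0.0214]
tool_rot: [-3.137, -0.001, 1.575]
contact_force: [-1.6, -0.2, 2.5]
opening: 0.0451
```

```bash
python3 -m pendant '[[[0,0,0],0],[[0,0,0],0],[[0,0,0],0],[[0,0,0],0],[[0,0,0],0],[[0,0,0],0],[[0,0,0],0],[[0,0,0],0]]' 1
python3 -m pendant '[[[0,0,-10],0],[[0,0,-30],0],[[0,0,-60],0],[[0,0,-95],0],[[0,0,-130],0],[[-20,0,-160],0],[[-60,0,-170],0],[[-100,0,-170],0],[[-120,0,-170],0],[[-120,0,-170],0]]'
python3 - <<'E'
from h import *
snap('wrist','w3'); snap('side','s3');snap('top','t3')
for c in('side','wrist'):
    cal=robot.calibration(c)
    for r in robot.find_in(c,'canister_1_center'): 
        uv=np.array(r['xy'])*[640,480]; print(c,round(r['p'],2),uv.round(),onz(cal,uv,.034).round(3))
E
```

```text
time: 9.85
tool_pos: [0.5167, 0.3145, 0.0214]
tool_rot: [-3.137, -0.001, 1.575]
contact_force: [0.8, -0.3, -0.2]
opening: 0.0907
time: 10.68
tool_pos: [0.5182, 0.1906, 0.1927]
tool_rot: [-3.139, -0.0, 1.571]
contact_force: [1.8, 0.1, -0.9]
opening: 0.0916
side 0.95 [244. 361.] [0.52  0.318 0.034]
side 0.7 [356. 138.] [ 0.563 -0.303  0.034]
side 0.59 [391. 146.] [ 0.48  -0.308  0.034]
wrist 0.87 [320.  76.] [0.515 0.326 0.034]
```

View pics/w3.png

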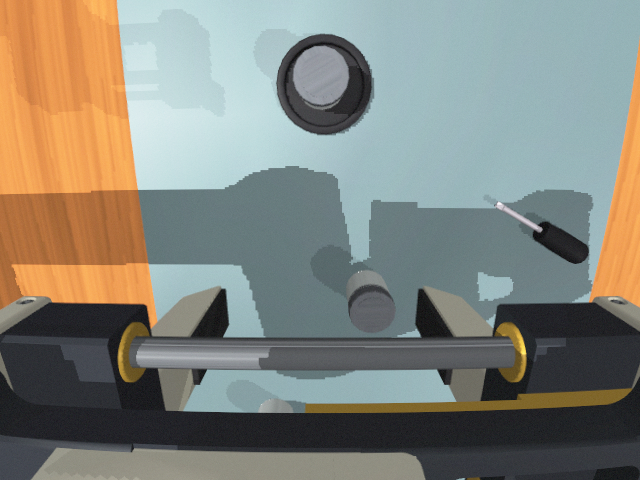

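View pics/s3.png

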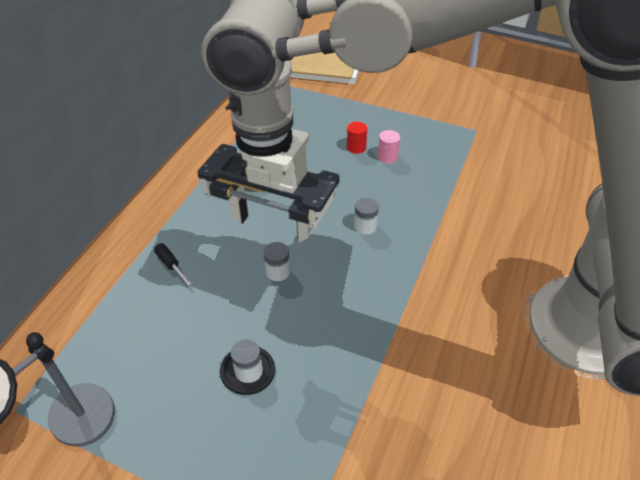

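```bash
python3 -m pendant '[[[0,0,0],0],[[0,0,0],0],[[0,0,0],0]]'; python3 -c "
from cell import robot; print(robot.hand_in())"
```

```text
time: 11.18
tool_pos: [0.5177, 0.1962, 0.1911]
tool_rot: [-3.137, -0.002, 1.577]
contact_force: [-0.6, -0.3, 0.5]
opening: 0.0915
the job is handed in; nothing more can be done
None
```

The full canister is standing upright in the black inspection dish, and the job was handed in at about 11 s.

- **Finding the full one:** The first canister I lifted, the one beside the red and pink look-alikes, pulled about 4.5 N at the wrist. That is roughly 0.45 kg, within the full range and far above an empty one. I did not lift or touch the other two.
- **Setting it down:** I lowered it in small steps until the force showed contact with the dish floor (about 2.5 N), then released it and backed away.
- **Final checks:** The last side and wrist pictures show it upright inside the dish recess. The side camera's estimate puts it within about 3 mm of the dish centre. The wrist camera's rougher estimate read about 11 mm off in y, but its picture also shows the canister inside the recess. The look-alikes and the two remaining canisters stand where they were, and the wrist force with nothing held read under 1 N.

The top and side cameras had disagreed by 3–4 mm in y when I first located things. I used the average, and the wrist camera confirmed it before the grasp.

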